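# Unlock and unplug the charged night light

## Robot

A 7-joint arm with a two-finger parallel gripper is mounted at the origin on the work surface. World frame = base frame: x ahead of the robot, y to its left, z up, the work surface at z = 0. Lengths are in m, angles in rad, forces in N, time in s.
With the tool pointing down it reaches from about 0.4 to 0.85 m from the base axis. Payload 4.5 kg.
Tool frame: the origin (TCP) lies midway between the tips of the shut fingers; the grasp point (between the pads) lies 19 mm behind it; z points along the fingers, y is the line along which they close (so a half turn about z gives the same grasp; the last joint's range is limited). The gripper opens to 88 mm and grips with 3 to 60 N. Pads are 18 mm wide; open, the fingers measure 123 mm over their backs; the gripper's body (75 mm by 187 mm) begins 45 mm behind the grasp point.
Start: joints at [1.205, 0.689, -0.195, 1.565, 0.157, 0.902, -0.215], TCP at [0.243, -0.576, 0.239] pointing down, gripper open.
Joint ranges: [-3.01, 3.01], [-0.46, 2.08], [-1.47, 1.51], [0.13, 2.56], [-1, 4.14], [0.04, 2.09], [-2.66, 2.66]. Speed limits (rad/s): [2.57, 2.57, 3.14, 3.14, 3.14, 3.14, 3.14].

## Interface

Orientations are given as a unit quaternion [x, y, z, w].
In Python, from plant import r gives the robot as it stands.
- The arm moves only by the tool carry_out, never from a script. Its argument "plan" is a list of rows, each an object with "rot": the turn, a rotation vector about the tool's x, y, z in rad, a list of three; "xyz": the shift along the tool's x, y, z in m, a list of three; "grip": the closure in counts, from 0 (fully open) to 255 (shut). In form: [{"rot": [wx, wy, wz], "xyz": [dx, dy, dz], "grip": grip}, ...]. A call has 1 to 8 rows; each row is the pose to reach, as a shift and turn from the pose commanded when the call began, along the tool's axes at that moment; what a row does not reach only later rows make up. A row lasts 1/12 s, in which the tool goes at most 41.7 mm and 7.16 degrees, less where a joint would pass 70% of its speed; a pose out of reach is approached as far as the arm can. A call with a gripper value outside its range is refused whole. The fingers move at their own pace and stop on an object; "squeeze" is the grip in N (left out, the last holds). Time passes only in rows, so rows that repeat a pose let the fingers close. It gives the time, the measured TCP pose, the force, the opening and the grip force at its end, in the units of the state.
- r.get_state(): the state, without advancing time (a new reading comes with each control period).
- r.snapshot(name): name is "scene" or "top" or "wrist"; returns the picture (384x512x3 uint8, red, green, blue); there is no depth.
- r.camera_params(name): a dict with "fx", "fy", "cx", "cy" (pixels), "distortion" ([k1, k2, p1, p2, k3] as OpenCV has them; the pictures are not rectified), "position" and "attitude" of the camera in the world; the wrist camera has in their place "hand_eye" (4x4, takes a point from camera to tool coordinates, whose origin is the TCP and whose axes are the flange's). Camera axes: x right, y down, z forward; pixel columns grow to the right and rows downward; lengths in m; the calibration is good to about 2 mm. A picture is of the moment at which its call begins: read the wrist's pose just before it. camera_params takes no time and is no camera call.
- r.finish_job(): hands the job in; it is judged then, once.
The state is a dict: "clock": time; "q": joint angles; "qd": joint speeds; "joint_torque": joint torques, N m; "tool_pos": TCP position; "eef_rot": TCP orientation; "contact_force": force on the tool from outside, world axes, zero at the start; "moment": the same for the moment, N m; "opening": opening from 0.0 (shut) to 1.0 (fully open); "finger_force": force on a finger pad.
Only numpy, scipy, OpenCV 4.12 (cv2) and the standard library are available. Lean on these libraries where they do the work, as an engineer would, in place of code of your own. Each camera call takes 0.05 s, during which the arm holds its last target. There are 200 camera calls.

## Task

Open the child lock of the charging dock by guiding its purple lever through the zigzag gate (along the first slot to the crossing, across into the second slot, and on to that slot's far end) and leave it there. Then pull the night light's plug foot up out of its socket against the sprung detent and set the night light down upright in the wooden tray. Never strain it against a closed lock, do not drop it, and leave the other things on the dresser where they are.

Things in the scene. Friction and masses are not known exactly. Their poses are not given: they have to be found in the camera images.
- dock: beige charging dock, 170 (its x) x 260 (its y) x 45 mm high, fixed to the dresser top, at a yaw that differs each time; origin at the centre of its underside, z up. In its frame: socket centre at x 0, y -60 mm; lever knob at x -35, y +50 mm with the lock closed, x +35, y +74 mm fully open
- gate_mid (a point): middle of the lever's gate, on the dock's top, axes as the dock. Two slots along the dock's x, at y -12 (first) and +12 mm (second), a black divider between them with one crossing 20 mm wide for the lever's 10 mm pin. The crossing's centre lies 16 to 50 mm of travel from the lever's start, differs each time and is not reported: look for the gap or feel for it
- lever_knob (a point): centre of the lock lever's purple knob, a block 24 (dock x) x 30 (dock y) x 45 mm high, foot 61 and top 106 mm over the dresser top. It slides level against about 1.5 N of friction, never turns or lifts, and stays where left. A flat purple arm runs from its foot towards the dock's -y, its top 61 mm over the dresser top
- tongue (a point): middle of the tongue at the end of the lever's arm, a flat plate 60 (dock x) x 24 (dock y) x 6 mm that moves with the knob. In the first slot its edge lies 2 mm above the night light's flange and bars it from being pulled; when the lever has crossed to the second slot it is clear of it
- lock_along (a joint): travel of the lever along the slots, towards the dock's +x, in m: 0 at the start, 0.070 at the far end (end stops at both)
- lock_across (a joint): travel of the lever across the gate, towards the dock's +y, in m: 0 in the first slot, 0.024 in the second; in between only at the crossing
- light_grip (a point): centre of the night light's mint body, a block 46 (its x) x 60 (its y) x 46 mm high, gripped across its x. In the dock its axes are the dock's and this point is 76 mm over the dresser top. A white flange 70 x 88 x 8 mm lies below the body, its top 23 mm below this point; a dome above the body ends 41 mm above this point. Mass about 0.2 kg; it stands by itself on its plug foot
- socket (a point): centre of the socket's mouth in the dock's top. The light's grey plug foot, 44 x 38 mm and 32 mm long (its end is 63 mm below light_grip), stands in it, flange on the dock's top. Hidden sprung noses snap into grooves of the foot: roughly 12 to 18 N straight up free it; the noses let go within 24 mm and the foot is out after 32 mm
- tray_in (a point): centre of the inner floor of the low wooden tray, 160 x 160 mm outside and 26 mm high, walls 6 mm thick, fixed, sides along its x and y; the floor is 6 mm over the dresser top
- monitor: bystander: white monitor camera, round foot 72 mm wide, ball head, 109 mm high; origin under its foot
- snack: bystander: stainless steel snack container with a dark twist cap, 76 mm wide, 100 mm high; origin under its foot
- clipcase: bystander: blue nail clipper case, 95 x 45 x 22 mm; origin at its underside
- teether: bystander: purple silicone teether, a knobbed ring about 90 mm wide, 21 mm high, lying flat; origin at its centre underside
Things that resemble listed ones, but are neither listed nor needed, are in the scene too. Leave any red look-alike of the part that bears light_grip alone.

How it is judged:
By the outcome, as a careful person would: the job done as asked, in the order asked, and still so for the second after the job is handed in, with the robot touching nothing.
It also fails if it takes over 46 s, if anything falls off the work surface, if the arm or the gripper's body presses on something with over 40 N, if the wrist force passes 120 N, or if a joint passes its speed limit or range.

## Working session

There is one attempt and no reset: what is moved stays moved. The work goes in short steps, Python scripts to look and compute and a tool call to move; the robot and the scene stay as the last step left them, time stands still between calls to the robot, and variables do not carry over. Pictures are saved under pics/ and viewed, at most 10 in all, crops included, and the job is handed in when it is done.

Besides the shell and the picture viewer there is one more tool, called after "Emit:" as name(argument=value, ...), one argument or row to a line, values as JSON. carry_out: Moves the arm, as the interface text tells. Its arguments: {"type":"object","properties":{"plan":{"type":"array"},"squeeze":{"type":"number"}},"required":["plan"]}

```bash
mkdir -p pics; ls
cat > h.py <<'E'
import numpy as np, cv2
from scipy.spatial.transform import Rotation as R
from plant import r
def save(n,im): cv2.imwrite('pics/'+n,im[:,:,::-1])
E
python3 - <<'E'
from h import *
for n in("scene","top"):
    im=r.snapshot(n); np.save(n+'.npy',im); p=r.camera_params(n); print(n,p)
    save(n+'0.png',im)
s=r.get_state(); print(s)
print(r.camera_params("wrist"))
E
```

```text
pics
scene {'fx': 387.58485822837093, 'fy': 387.58485822837093, 'cx': 253.1712525424254, 'cy': 190.99651572784217, 'distortion': array([-0.13233492,  0.        ,  0.        ,  0.        ,  0.        ]), 'position': array([1.17602986, 0.47360676, 0.55011126]), 'attitude': array([ 0.40336639,  0.76965523, -0.43723893, -0.23183724])}
top {'fx': 404.633111393102, 'fy': 404.633111393102, 'cx': 250.73133681913123, 'cy': 192.38425640100547, 'distortion': array([-0.0500357,  0.       ,  0.       ,  0.       ,  0.       ]), 'position': array([0.48278515, 0.03564092, 1.18623567]), 'attitude': array([-0.70580848,  0.70766023, -0.02200735,  0.02381301])}
{'clock': 0.1, 'q': array([ 1.20480197,  0.68988226, -0.19449346,  1.56622063,  0.15727553,
        0.90249532, -0.21510135]), 'qd': array([-2.65353878e-04, -2.25103866e-03, -1.06058390e-03, -2.13746703e-03,
       -8.83133105e-04,  5.05014787e-04, -8.00387452e-05]), 'joint_torque': array([-3.68186011e-03, -5.28496563e+01, -1.27180796e+00, -1.53836435e+01,
       -5.25408739e-02,  1.92290856e-03,  2.36252174e-05]), 'tool_pos': array([ 0.24300371, -0.57522015,  0.23800586]), 'eef_rot': array([ 9.80083020e-01,  1.98586551e-01, -2.17545790e-04, -7.80022075e-04]), 'contact_force': array([-0.09877178,  0.67028849, -0.62856349]), 'moment': array([ 0.00565141, -0.0287331 , -0.06503739]), 'finger_force': 0.0, 'opening': 0.9941923095050796}
{'fx': 288.99903436005627, 'fy': 288.99903436005627, 'cx': 259.88346519087094, 'cy': 190.86245550802323, 'distortion': array([-0.07452133,  0.        ,  0.        ,  0.        ,  0.        ]), 'hand_eye': array([[-4.39892059e-04, -9.61557909e-01, -2.74601884e-01,
         7.03230467e-02],
       [ 9.99999737e-01, -5.81326771e-04,  4.33672957e-04,
        -1.44364096e-04],
       [-5.76635088e-04, -2.74601621e-01,  9.61557912e-01,
        -1.46886517e-01],
       [ 0.00000000e+00,  0.00000000e+00,  0.00000000e+00,
         1.00000000e+00]])}
```

View pics/scene0.png

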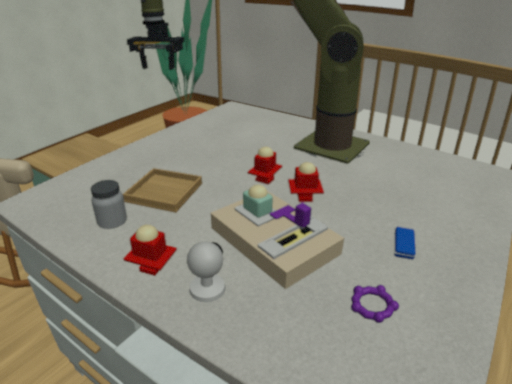

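View pics/top0.png

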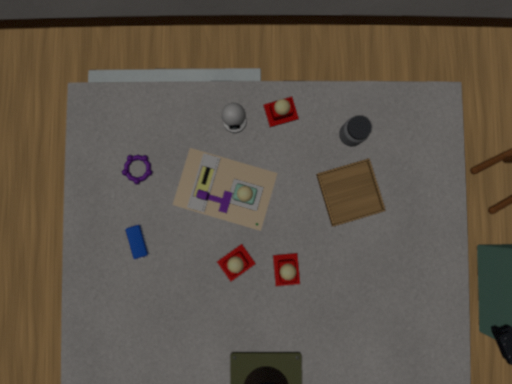

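The scene view shows the mint light (258,203), knob (303,215), tray (165,188), and the red look-alikes (265,163), (305,180) and (150,247). In the top view the dock is at (225,190), the light (245,194), the knob (203,195) and the tray (350,192). The candidates for light_grip in the top view are mint (245,194) and red (281,110), (236,263) and (287,269). The mint one fits because it stands in the dock and is not red. Next I'll measure and check it in an enlarged crop.

```bash
cat >> h.py <<'E'
def ray(n,px,z):
    p=r.camera_params(n); K=np.array([[p['fx'],0,p['cx']],[0,p['fy'],p['cy']],[0,0,1]])
    u=cv2.undistortPoints(np.array(px,float).reshape(-1,1,2),K,p['distortion'])[:,0]
    if n=='wrist':
        s=r.get_state(); T=np.eye(4);T[:3,:3]=R.from_quat(s['eef_rot']).as_matrix();T[:3,3]=s['tool_pos']
        T=T@p['hand_eye']; Rm=T[:3,:3];o=T[:3,3]
    else: Rm=R.from_quat(p['attitude']).as_matrix();o=p['position']
    d=np.c_[u,np.ones(len(u))]@Rm.T
    return o+d*((z-o[2])/d[:,2])[:,None]
def big(m):
    c,_=cv2.findContours(m.astype(np.uint8),cv2.RETR_EXTERNAL,cv2.CHAIN_APPROX_NONE)
    return max(c,key=cv2.contourArea)[:,0]
E
python3 - <<'E'
from h import *
im=np.load('top.npy'); hsv=cv2.cvtColor(im,cv2.COLOR_RGB2HSV)
for q in [(265,215),(195,180),(212,170),(350,190),(250,192),(243,184),(150,220),(330,180)]: print(q,im[q[1],q[0]],hsv[q[1],q[0]])
H,S,V=hsv.transpose(2,0,1).astype(int)
purple=(H>125)&(H<160)&(S>90); 
mint=(H>60)&(H<95)&(S>50)
mint[:140]=0;mint[240:]=0
for nm,m,z in(('purple',purple[:, :],.061),('mint',mint,.099)):
    m=m.copy(); m[:,:170]=0;m[:,300:]=0
    c=big(m); w=ray('top',c,z)[:,:2]
    print(nm,len(c),cv2.minAreaRect(c.astype(np.float32)),cv2.minAreaRect(w.astype(np.float32)))
cr=cv2.resize(im[140:240,165:285],None,fx=6,fy=6,interpolation=cv2.INTER_CUBIC); save('crop.png',cr)
E
```

```text
(265, 215) [111 104  94] [ 18  39 111]
(195, 180) [121 114 106] [ 16  32 121]
(212, 170) [125 124  76] [ 29 100 125]
(350, 190) [89 70 45] [ 17 126  89]
(250, 192) [102  94  69] [ 23  83 102]
(243, 184) [90 94 90] [60 11 94]
(150, 220) [98 95 93] [12 13 98]
(330, 180) [94 74 48] [ 17 125  94]
purple 97 ((212.88681030273438, 197.89622497558594), (33.24125289916992, 20.192001342773438), 15.945395469665527) ((0.5406688451766968, 0.1439865231513977), (0.09288015216588974, 0.05618012696504593), 74.0922622680664)
mint 36 ((252.0135955810547, 195.86199951171875), (5.314114570617676, 15.471473693847656), 19.653823852539062) ((0.5439932346343994, 0.03489823266863823), (0.014293783344328403, 0.04170156270265579), 70.24024200439453)
```

View pics/crop.png

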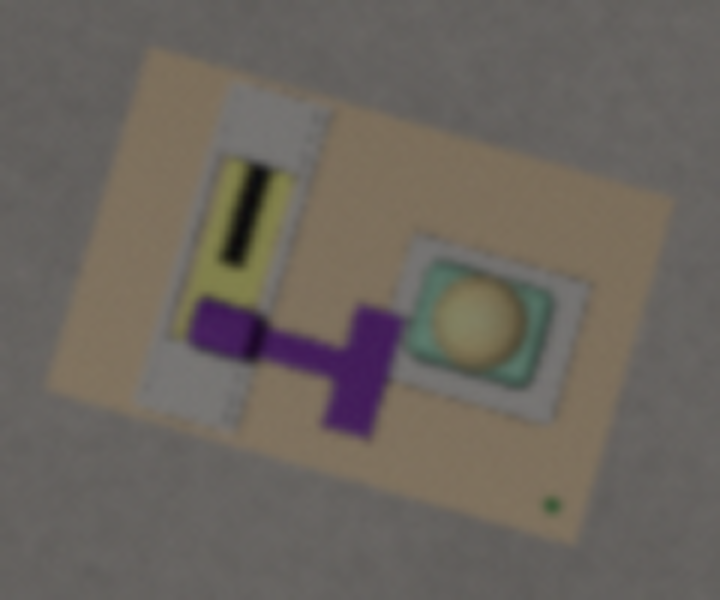

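The crop confirms the mint light sits in the dock (dome about (478,322)) with the tongue overlapping its flange. The dock top corners are (152,47), (672,200), (577,545) and (47,390). The black divider runs from (257,163) down to (233,265), and the gap lies between there and the knob (228,328).

Run:
```python
from h import *
im=np.load('top.npy'); hsv=cv2.cvtColor(im,cv2.COLOR_RGB2HSV)
H,S,V=hsv.transpose(2,0,1).astype(int)
f=lambda a:(np.array(a,float)+.5)/6-.5+[165,140]
w=ray('top',f([(152,47),(672,200),(577,545),(47,390)]),.045)[:,:2]
print('sides',[np.linalg.norm(w[i]-w[(i+1)%4]) for i in range(4)])
c=w.mean(0); yv=(w[0]-w[1]+w[3]-w[2]);yv/=np.linalg.norm(yv)
xv=(w[0]-w[3]+w[1]-w[2]);xv/=np.linalg.norm(xv)
yv2=yv+np.array([-xv[1],xv[0]]);yaw=np.arctan2(-yv2[0],yv2[1])
X=np.array([np.cos(yaw),np.sin(yaw)]);Y=np.array([-X[1],X[0]])
print('dock',c,'yaw',np.degrees(yaw))
loc=lambda p:np.c_[(p-c)@X,(p-c)@Y]*1000
for n,q,z in(('black far/near z45',[(257,163),(233,265)],.045),('yellow corners',[(225,160),(293,172),(178,338)],.045),('knob top corners',[(203,298),(192,342)],.106),('tongue cor',[(358,303),(407,317),(373,438),(322,428)],.061),('dome',[(478,322)],.1),('flange',[(415,235),(592,283),(552,422),(385,378)],.053)):
    print(n,loc(ray('top',f(q),z)[:,:2]).round(1).tolist())
m=(H>12)&(H<24)&(S>105)&(V<110);m[:,:300]=0;m[:150]=0;m[240:]=0;m[:,400:]=0
ct=big(m);t=ray('top',ct,.026)[:,:2];print('tray',cv2.minAreaRect(t.astype(np.float32)))
for k in [(-.035,.05),(.035,.074),(0,-.06)]: print(k,c+X*k[0]+Y*k[1])
s=r.get_state();M=R.from_quat(s['eef_rot']).as_matrix();print('tool axes',M.round(3).tolist())
sc=np.load('scene.npy')
```

```text
sides [np.float64(0.2574683530803674), np.float64(0.16858046650970607), np.float64(0.2599488390109425), np.float64(0.17002557119687514)]
dock [0.5676079  0.11181056] yaw -16.31215140947445
black far/near z45 [[46.1, 65.1], [-3.5, 62.2]]
yellow corners [[43.3, 80.1], [46.8, 47.5], [-43.8, 77.2]]
knob top corners [[-24.4, 62.3], [-44.6, 61.4]]
tongue cor [[-5.1, -1.0], [-5.0, -24.7], [-63.3, -25.4], [-65.4, -1.4]]
dome [[-0.2, -58.5]]
flange [[33.4, -17.0], [34.8, -102.9], [-32.9, -103.0], [-34.9, -22.4]]
tray ((0.5590178370475769, -0.24879421293735504), (0.15466618537902832, 0.1582975685596466), 16.26455307006836)
(-0.035, 0.05) [0.54806032 0.1696283 ]
(0.035, 0.074) [0.6219834  0.17300128]
(0, -0.06) [0.55075569 0.05422581]
tool axes [[0.921, 0.389, -0.001], [0.389, -0.921, 0.001], [-0.0, -0.002, -1.0]]
```

```bash
cat >> h.py <<'E'
C=np.array([.5676,.1118]);YAW=np.radians(-16.3);X=np.array([np.cos(YAW),np.sin(YAW)]);Y=np.array([-X[1],X[0]])
def dock(x,y,z): return np.r_[C+X*x+Y*y,z]
def to(p,yaw=YAW):
    "shift and turn in tool axes to put the TCP at p, pointing down, tool y at yaw"
    s=r.get_state();M=R.from_quat(s['eef_rot']).as_matrix()
    y=np.array([np.cos(yaw),np.sin(yaw),0]);z=np.array([0,0,-1.])
    T=np.c_[np.cross(y,z),y,z]
    print('xyz',(M.T@(p-s['tool_pos'])).round(4).tolist(),'rot',R.from_matrix(M.T@T).as_rotvec().round(4).tolist(),'clock',round(s['clock'],2),'F',s['contact_force'].round(1),'open',round(s['opening'],3),'dock xy',((s['tool_pos'][:2]-C)@np.c_[X,Y]*1000).round(1),'z',round(s['tool_pos'][2],4))
E
python3 -c "
from h import *
to(dock(-.035,.05,.2))"
```

```text
xyz [0.5709, -0.5673, 0.0389] rot [-0.0016, -0.0006, -0.8865] clock 0.1 F [-0.1  0.7 -0.6] open 0.994 dock xy [-118.7 -750.5] z 0.238
```

Emit:
carry_out(
  plan=[
    {"xyz": [0.571, -0.567, 0.039], "rot": [0, 0, -0.887], "grip": 0},
    {"xyz": [0.571, -0.567, 0.039], "rot": [0, 0, -0.887], "grip": 0},
    {"xyz": [0.571, -0.567, 0.039], "rot": [0, 0, -0.887], "grip": 0},
    {"xyz": [0.571, -0.567, 0.039], "rot": [0, 0, -0.887], "grip": 0},
    {"xyz": [0.571, -0.567, 0.039], "rot": [0, 0, -0.887], "grip": 0},
    {"xyz": [0.571, -0.567, 0.039], "rot": [0, 0, -0.887], "grip": 0},
    {"xyz": [0.571, -0.567, 0.039], "rot": [0, 0, -0.887], "grip": 0},
    {"xyz": [0.571, -0.567, 0.039], "rot": [0, 0, -0.887], "grip": 0},
  ],
  squeeze=20,
)

```text
clock: 0.77
tool_pos: [0.3696, -0.2659, 0.2224]
eef_rot: [0.799, 0.602, 0.0, -0.0]
contact_force: [0.8, -0.6, 0.2]
opening: 0.999
finger_force: 0.0
```

```bash
python3 -c "
from h import *
to(dock(-.035,.05,.2)); print(r.get_state()['q'])"
```

```text
xyz [0.4678, 0.0516, 0.0226] rot [-0.0003, -0.0004, 0.0054] clock 0.77 F [ 0.8 -0.6  0.2] open 0.999 dock xy [ -84.  -418.1] z 0.2224
[ 0.79843106  0.52297345 -0.41756903  2.06948489  0.3565899   0.61779172
 -0.14252105]
```

Emit:
carry_out(
  plan=[
    {"xyz": [0.46, 0.05, 0.022], "rot": [0, 0, 0], "grip": 0},
    {"xyz": [0.46, 0.05, 0.022], "rot": [0, 0, 0], "grip": 0},
    {"xyz": [0.46, 0.05, 0.022], "rot": [0, 0, 0], "grip": 0},
    {"xyz": [0.46, 0.05, 0.022], "rot": [0, 0, 0], "grip": 0},
    {"xyz": [0.46, 0.05, 0.022], "rot": [0, 0, 0], "grip": 0},
    {"xyz": [0.46, 0.05, 0.022], "rot": [0, 0, 0], "grip": 0},
    {"xyz": [0.46, 0.05, 0.022], "rot": [0, 0, 0], "grip": 0},
    {"xyz": [0.46, 0.05, 0.022], "rot": [0, 0, 0], "grip": 0},
  ],
)

```text
clock: 1.43
tool_pos: [0.4971, 0.042, 0.2065]
eef_rot: [0.8, 0.6, -0.0, 0.0]
contact_force: [0.6, 0.4, 0.4]
opening: 0.997
finger_force: 0.0
```

```bash
python3 -c "
from h import *
to(dock(-.035,.05,.2)); print(r.get_state()['q'])"
```

```text
xyz [0.1368, 0.0132, 0.0064] rot [-0.0004, 0.0006, 0.0007] clock 1.43 F [0.6 0.4 0.4] open 0.997 dock xy [-48.1 -86.8] z 0.2065
[ 0.03971162  0.58920717 -0.34113204  1.96993344  0.319404    0.63474268
 -0.79141562]
```

Emit:
carry_out(
  plan=[
    {"xyz": [0.13, 0.013, 0.006], "rot": [0, 0, 0], "grip": 0},
    {"xyz": [0.13, 0.013, 0.006], "rot": [0, 0, 0], "grip": 0},
    {"xyz": [0.13, 0.013, 0.006], "rot": [0, 0, 0], "grip": 0},
    {"xyz": [0.13, 0.013, 0.006], "rot": [0, 0, 0], "grip": 0},
    {"xyz": [0.13, 0.013, 0.006], "rot": [0, 0, 0], "grip": 0},
  ],
)

```text
clock: 1.85
tool_pos: [0.5458, 0.1653, 0.2002]
eef_rot: [0.798, 0.602, 0.001, -0.001]
contact_force: [-0.2, 0.4, 0.5]
opening: 0.999
finger_force: 0.0
```

Run:
```python
from h import *
to(dock(-.035,.05,.073))
s=r.get_state(); im=r.snapshot('wrist'); np.save('w1.npy',im); save('w1.png',im)
hsv=cv2.cvtColor(im,cv2.COLOR_RGB2HSV);H,S,V=hsv.transpose(2,0,1).astype(int)
```

```text
xyz [0.0044, 0.001, 0.1273] rot [-0.0006, -0.0024, 0.0061] clock 1.85 F [-0.2  0.4  0.5] open 0.999 dock xy [-35.9  45.3] z 0.2002
```

View pics/w1.png

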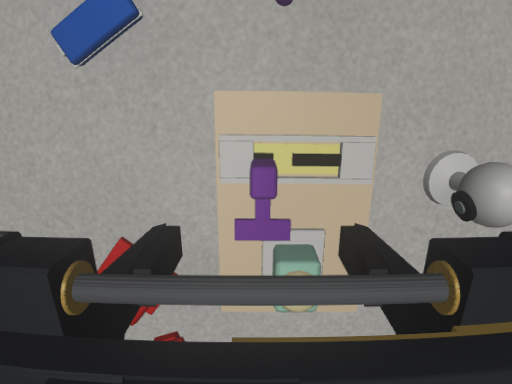

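The wrist view shows the knob top at (263,166) and the divider in two parts, x 254–273 and x 292–341 at row ~157. The gap is therefore at columns 273–292.

Run:
```python
from h import *
im=np.load('w1.npy'); g=im.max(2).astype(int)
for row in(155,157,159,161): print(row,g[row,248:348].tolist() if row in(156,) else [c for c in range(248,348) if g[row,c]<60])
loc=lambda q,z:(((ray('wrist',q,z)[:,:2]-C)@np.c_[X,Y])*1000).round(1).tolist()
print('gap',loc([(273,157),(292,159),(341,160),(254,157)],.045))
print('dock corners',loc([(215,92),(380,94)],.045))
print('knob top',loc([(251,159),(277,159)],.106))
print('tongue',loc([(235,219),(290,219),(290,240),(235,240)],.061))
```

```text
155 [254, 255, 256, 257, 258, 259, 260, 261, 262, 263, 264, 265, 266, 267, 268, 269, 270, 271, 272, 293, 294, 295, 296, 297, 298, 299, 300, 301, 302, 303, 304, 305, 306, 307, 308, 309, 310, 311, 312, 313, 314, 315, 316, 317, 318, 319, 320, 321, 322, 323, 324, 325, 326, 327, 328, 329, 330, 331, 332, 333, 334, 335, 336, 337, 338, 339, 340]
157 [254, 255, 256, 257, 258, 259, 260, 261, 262, 263, 264, 265, 266, 267, 268, 269, 270, 271, 272, 293, 294, 295, 296, 297, 298, 299, 300, 301, 302, 303, 304, 305, 306, 307, 308, 309, 310, 311, 312, 313, 314, 315, 316, 317, 318, 319, 320, 321, 322, 323, 324, 325, 326, 327, 328, 329, 330, 331, 332, 333, 334, 335, 336, 337, 338, 339, 340]
159 [293, 294, 295, 296, 297, 298, 299, 300, 301, 302, 303, 304, 305, 306, 307, 308, 309, 310, 311, 312, 313, 314, 315, 316, 317, 318, 319, 320, 321, 322, 323, 324, 325, 326, 327, 328, 329, 330, 331, 332, 333, 334, 335, 336, 337, 338, 339]
161 [293, 294, 295, 296, 297, 298, 299, 300, 301, 302, 303, 304, 305, 306, 307, 308, 309, 310, 311, 312, 313, 314, 315, 316, 317, 318, 319, 320, 321, 322, 323, 324, 325, 326, 327, 328, 329, 330, 331, 332, 333, 334, 335, 336, 337, 338, 339]
gap [[-22.1, 62.9], [-2.0, 60.8], [50.2, 60.1], [-42.1, 62.8]]
dock corners [[-80.9, 128.5], [85.4, 128.0]]
knob top [[-43.3, 71.1], [-21.4, 71.2]]
tongue [[-62.1, -0.7], [-3.8, -0.6], [-3.0, -25.0], [-62.7, -25.2]]
```

Emit:
carry_out(
  plan=[
    {"xyz": [0.002, 0.002, 0.04], "rot": [0, 0, 0], "grip": 0},
    {"xyz": [0.002, 0.002, 0.08], "rot": [0, 0, 0], "grip": 0},
    {"xyz": [0.002, 0.002, 0.11], "rot": [0, 0, 0], "grip": 0},
    {"xyz": [0.002, 0.002, 0.127], "rot": [0, 0, 0], "grip": 0},
    {"xyz": [0.002, 0.002, 0.127], "rot": [0, 0, 0], "grip": 0},
    {"xyz": [0.002, 0.002, 0.127], "rot": [0, 0, 0], "grip": 0},
  ],
)

```text
clock: 2.4
tool_pos: [0.5476, 0.16, 0.0734]
eef_rot: [0.801, 0.599, -0.002, 0.0]
contact_force: [0.6, -0.0, 0.2]
opening: 1.002
finger_force: 0.0
```

```bash
python3 -c "
from h import *
to(dock(-.034,.05,.073))"
```

```text
xyz [0.0094, -0.0013, 0.0004] rot [-0.0014, 0.0028, -0.0019] clock 2.4 F [ 0.6 -0.   0.2] open 1.002 dock xy [-32.8  40.6] z 0.0734
```

Emit:
carry_out(
  plan=[
    {"xyz": [0.009, -0.001, 0], "rot": [0, 0, 0], "grip": 0},
    {"xyz": [0.009, -0.001, 0], "rot": [0, 0, 0], "grip": 120},
    {"xyz": [0.009, -0.001, 0], "rot": [0, 0, 0], "grip": 200},
    {"xyz": [0.009, -0.001, 0], "rot": [0, 0, 0], "grip": 255},
    {"xyz": [0.009, -0.001, 0], "rot": [0, 0, 0], "grip": 255},
    {"xyz": [0.009, -0.001, 0], "rot": [0, 0, 0], "grip": 255},
    {"xyz": [0.009, -0.001, 0], "rot": [0, 0, 0], "grip": 255},
    {"xyz": [0.009, -0.001, 0], "rot": [0, 0, 0], "grip": 255},
  ],
  squeeze=15,
)

```text
clock: 3.07
tool_pos: [0.5498, 0.1713, 0.0738]
eef_rot: [0.8, 0.6, -0.0, 0.0]
contact_force: [-0.3, 0.4, 0.2]
opening: 0.497
finger_force: 0.0
```

```bash
python3 -c "
from h import *
to(dock(-.034+.021,.05,.073));print(r.get_state()['finger_force'])"
```

```text
xyz [-0.0021, 0.0208, 0.0008] rot [0.0001, 0.0002, 0.0004] clock 3.07 F [-0.3  0.4  0.2] open 0.497 dock xy [-33.8  52.1] z 0.0738
0.0
```

Still closing; keep waiting.

Emit:
carry_out(
  plan=[
    {"xyz": [0, 0, 0], "rot": [0, 0, 0], "grip": 255},
    {"xyz": [0, 0, 0], "rot": [0, 0, 0], "grip": 255},
    {"xyz": [0, 0, 0], "rot": [0, 0, 0], "grip": 255},
    {"xyz": [0, 0, 0], "rot": [0, 0, 0], "grip": 255},
    {"xyz": [0, 0, 0], "rot": [0, 0, 0], "grip": 255},
    {"xyz": [0, 0, 0], "rot": [0, 0, 0], "grip": 255},
  ],
)

```text
clock: 3.57
tool_pos: [0.5502, 0.1713, 0.0737]
eef_rot: [0.8, 0.6, 0.0, 0.0]
contact_force: [1.0, -0.9, -1.7]
opening: 0.275
finger_force: 15.0
```

```bash
python3 -c "
from h import *
to(dock(-.034+.021,.05,.073));print(r.get_state()['finger_force'])"
```

```text
xyz [-0.0022, 0.0204, 0.0008] rot [0.0006, -0.0001, 0.0002] clock 3.57 F [ 1.  -0.9 -1.7] open 0.275 dock xy [-33.4  52.2] z 0.0737
14.999712380231358
```

Emit:
carry_out(
  plan=[
    {"xyz": [0, 0.007, 0], "rot": [0, 0, 0], "grip": 255},
    {"xyz": [0, 0.014, 0], "rot": [0, 0, 0], "grip": 255},
    {"xyz": [0, 0.021, 0], "rot": [0, 0, 0], "grip": 255},
    {"xyz": [0, 0.021, 0], "rot": [0, 0, 0], "grip": 255},
    {"xyz": [0, 0.021, 0], "rot": [0, 0, 0], "grip": 255},
    {"xyz": [0, 0.021, 0], "rot": [0, 0, 0], "grip": 255},
  ],
)

```text
clock: 4.07
tool_pos: [0.5709, 0.1652, 0.0738]
eef_rot: [0.8, 0.6, 0.001, 0.0]
contact_force: [1.4, -0.2, 0.6]
opening: 0.27
finger_force: 15.0
```

```bash
python3 -c "
from h import *
to(dock(-.034+.021,.074,.073));print(r.get_state()['finger_force'])"
```

```text
xyz [0.0218, -0.0012, 0.0008] rot [0.0015, -0.0004, -0.0001] clock 4.07 F [ 1.4 -0.2  0.6] open 0.27 dock xy [-11.8  52.2] z 0.0738
14.999786567059346
```

Emit:
carry_out(
  plan=[
    {"xyz": [0.006, 0, 0], "rot": [0, 0, 0], "grip": 255},
    {"xyz": [0.012, 0, 0], "rot": [0, 0, 0], "grip": 255},
    {"xyz": [0.018, 0, 0], "rot": [0, 0, 0], "grip": 255},
    {"xyz": [0.024, 0, 0], "rot": [0, 0, 0], "grip": 255},
    {"xyz": [0.024, 0, 0], "rot": [0, 0, 0], "grip": 255},
    {"xyz": [0.024, 0, 0], "rot": [0, 0, 0], "grip": 255},
  ],
)

```text
clock: 4.57
tool_pos: [0.5763, 0.1891, 0.0737]
eef_rot: [0.8, 0.6, -0.0, -0.0]
contact_force: [-0.9, -1.4, 1.2]
opening: 0.273
finger_force: 15.0
```

```bash
python3 -c "
from h import *
to(dock(.035,.074,.073));print(r.get_state()['finger_force'])"
```

```text
xyz [-0.0027, 0.0483, 0.0007] rot [-0.0005, 0.0002, 0.001] clock 4.57 F [-0.9 -1.4  1.2] open 0.273 dock xy [-13.3  76.6] z 0.0737
15.000047940993682
```

Emit:
carry_out(
  plan=[
    {"xyz": [0, 0.01, 0], "rot": [0, 0, 0], "grip": 255},
    {"xyz": [0, 0.02, 0], "rot": [0, 0, 0], "grip": 255},
    {"xyz": [0, 0.03, 0], "rot": [0, 0, 0], "grip": 255},
    {"xyz": [0, 0.04, 0], "rot": [0, 0, 0], "grip": 255},
    {"xyz": [0, 0.047, 0], "rot": [0, 0, 0], "grip": 255},
    {"xyz": [0, 0.05, 0], "rot": [0, 0, 0], "grip": 255},
    {"xyz": [0, 0.051, 0], "rot": [0, 0, 0], "grip": 255},
    {"xyz": [0, 0.051, 0], "rot": [0, 0, 0], "grip": 255},
  ],
)

```text
clock: 5.23
tool_pos: [0.6247, 0.1748, 0.0736]
eef_rot: [0.8, 0.6, -0.0, -0.001]
contact_force: [-2.2, -1.6, 3.6]
opening: 0.27
finger_force: 15.0
```

```bash
python3 -c "
from h import *
to(dock(.035,.074,.073));print(r.get_state()['finger_force'])"
```

```text
xyz [-0.0025, -0.0022, 0.0006] rot [-0.0015, 0.0001, 0.001] clock 5.23 F [-2.2 -1.6  3.6] open 0.27 dock xy [37.2 76.5] z 0.0736
15.00037191202864
```

Emit:
carry_out(
  plan=[
    {"xyz": [0, 0.001, 0], "rot": [0, 0, 0], "grip": 255},
    {"xyz": [0, 0.002, 0], "rot": [0, 0, 0], "grip": 255},
    {"xyz": [0, 0.002, 0], "rot": [0, 0, 0], "grip": 255},
  ],
)

```text
clock: 5.48
tool_pos: [0.6251, 0.1748, 0.0736]
eef_rot: [0.8, 0.6, -0.002, -0.001]
contact_force: [-6.8, -0.2, 5.6]
opening: 0.273
finger_force: 15.0
```

```bash
python3 -c "
from h import *
to(dock(.035,.074,.073));print(r.get_state()['finger_force'])"
```

```text
xyz [-0.0026, -0.0025, 0.0006] rot [-0.0042, 0.001, 0.0017] clock 5.48 F [-6.8 -0.2  5.6] open 0.273 dock xy [37.5 76.6] z 0.0736
15.000726459547877
```

Emit:
carry_out(
  plan=[
    {"xyz": [0, -0.002, 0], "rot": [0, 0, 0], "grip": 255},
    {"xyz": [0, -0.002, 0], "rot": [0, 0, 0], "grip": 0},
    {"xyz": [0, -0.002, 0], "rot": [0, 0, 0], "grip": 0},
    {"xyz": [0, -0.002, 0], "rot": [0, 0, 0], "grip": 0},
    {"xyz": [0, -0.002, 0], "rot": [0, 0, 0], "grip": 0},
    {"xyz": [0, -0.002, -0.035], "rot": [0, 0, 0], "grip": 0},
    {"xyz": [0, -0.002, -0.075], "rot": [0, 0, 0], "grip": 0},
    {"xyz": [0, -0.002, -0.085], "rot": [0, 0, 0], "grip": 0},
  ],
)

```text
clock: 6.15
tool_pos: [0.6291, 0.1758, 0.1642]
eef_rot: [0.8, 0.6, 0.005, 0.001]
contact_force: [1.2, -0.1, 0.8]
opening: 0.776
finger_force: 0.0
```

```bash
python3 -c "
from h import *
to(dock(.0015,-.06,.158))"
```

```text
xyz [-0.1387, -0.0396, 0.0051] rot [0.0076, -0.0061, 0.0] clock 6.15 F [ 1.2 -0.1  0.8] open 0.776 dock xy [41.1 78.7] z 0.1642
```

Emit:
carry_out(
  plan=[
    {"xyz": [-0.035, -0.009, 0.005], "rot": [0, 0, 0], "grip": 0},
    {"xyz": [-0.07, -0.018, 0.005], "rot": [0, 0, 0], "grip": 0},
    {"xyz": [-0.105, -0.027, 0.005], "rot": [0, 0, 0], "grip": 0},
    {"xyz": [-0.138, -0.037, 0.005], "rot": [0, 0, 0], "grip": 0},
    {"xyz": [-0.138, -0.037, 0.005], "rot": [0, 0, 0], "grip": 0},
    {"xyz": [-0.138, -0.037, 0.005], "rot": [0, 0, 0], "grip": 0},
  ],
)

```text
clock: 6.65
tool_pos: [0.5511, 0.0497, 0.1539]
eef_rot: [0.801, 0.599, -0.0, 0.001]
contact_force: [0.1, 0.3, -0.5]
opening: 1.002
finger_force: 0.0
```

Run:
```python
from h import *
to(dock(.0015,-.06,.0575))
im=r.snapshot('top'); save('crop2.png',cv2.resize(im[140:240,165:285],None,fx=3,fy=3)); np.save('t2.npy',im)
iw=r.snapshot('wrist'); save('w2.png',iw); to(dock(.0015,-.06,.0575))
a=cv2.imread('pics/w2.png');b=cv2.resize(im[140:240,165:285],None,fx=3,fy=3)[:,:,::-1]
o=np.zeros((384,512+360,3),np.uint8);o[:,:512]=a;o[:300,512:]=b;cv2.imwrite('pics/both2.png',cv2.resize(o,(800,352)))
```

```text
xyz [0.0043, -0.0001, 0.0964] rot [0.0003, 0.0014, -0.003] clock 6.65 F [ 0.1  0.3 -0.5] open 1.002 dock xy [  1.5 -64.2] z 0.1539
xyz [0.0001, -0.0007, 0.0966] rot [0.0016, -0.002, 0.0011] clock 6.75 F [ 0.3  0.6 -0.2] open 1.001 dock xy [  2.  -60.3] z 0.1541
```

View pics/both2.png

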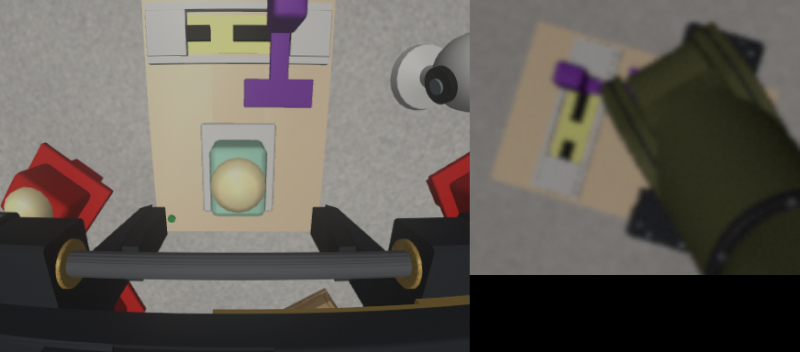

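The lever sits at the far end of the second slot (tongue (278,93), clear of the flange top edge at row 124). The mint light (238,180) is centred between the fingers, so I'll descend and grip.

Emit:
carry_out(
  plan=[
    {"xyz": [0, -0.001, 0.035], "rot": [0, 0, 0], "grip": 0},
    {"xyz": [0, -0.001, 0.065], "rot": [0, 0, 0], "grip": 0},
    {"xyz": [0, -0.001, 0.085], "rot": [0, 0, 0], "grip": 0},
    {"xyz": [0, -0.001, 0.092], "rot": [0, 0, 0], "grip": 0},
    {"xyz": [0, -0.001, 0.096], "rot": [0, 0, 0], "grip": 0},
    {"xyz": [0, -0.001, 0.096], "rot": [0, 0, 0], "grip": 0},
  ],
)

```text
clock: 7.25
tool_pos: [0.5511, 0.0537, 0.0575]
eef_rot: [0.8, 0.6, 0.0, -0.0]
contact_force: [0.3, -0.3, 0.1]
opening: 1.002
finger_force: 0.0
```

```bash
python3 -c "
from h import *
to(dock(.0015,-.06,.0575))"
```

```text
xyz [0.0004, 0.0011, 0.0] rot [0.0002, -0.0007, 0.0019] clock 7.25 F [ 0.3 -0.3  0.1] open 1.002 dock xy [  0.4 -60.4] z 0.0575
```

Emit:
carry_out(
  plan=[
    {"xyz": [0, 0.001, 0], "rot": [0, 0, 0], "grip": 255},
    {"xyz": [0, 0.001, 0], "rot": [0, 0, 0], "grip": 255},
    {"xyz": [0, 0.001, 0], "rot": [0, 0, 0], "grip": 255},
    {"xyz": [0, 0.001, 0], "rot": [0, 0, 0], "grip": 255},
    {"xyz": [0, 0.001, 0], "rot": [0, 0, 0], "grip": 255},
    {"xyz": [0, 0.001, 0], "rot": [0, 0, 0], "grip": 255},
    {"xyz": [0, 0.001, 0], "rot": [0, 0, 0], "grip": 255},
    {"xyz": [0, 0.001, 0], "rot": [0, 0, 0], "grip": 255},
  ],
  squeeze=50,
)

```text
clock: 7.92
tool_pos: [0.5516, 0.0521, 0.058]
eef_rot: [0.8, 0.6, 0.0, 0.0]
contact_force: [0.2, -0.4, 2.6]
opening: 0.517
finger_force: 50.0
```

Emit:
carry_out(
  plan=[
    {"xyz": [0, 0, 0], "rot": [0, 0, 0], "grip": 255},
    {"xyz": [0, 0, 0], "rot": [0, 0, 0], "grip": 255},
    {"xyz": [0, 0, 0], "rot": [0, 0, 0], "grip": 255},
  ],
)

```text
clock: 8.17
tool_pos: [0.5516, 0.0521, 0.058]
eef_rot: [0.8, 0.6, 0.0, 0.0]
contact_force: [-1.0, 0.1, 3.9]
opening: 0.518
finger_force: 50.0
```

Emit:
carry_out(
  plan=[
    {"xyz": [0, 0, -0.003], "rot": [0, 0, 0], "grip": 255},
    {"xyz": [0, 0, -0.006], "rot": [0, 0, 0], "grip": 255},
    {"xyz": [0, 0, -0.009], "rot": [0, 0, 0], "grip": 255},
    {"xyz": [0, 0, -0.012], "rot": [0, 0, 0], "grip": 255},
    {"xyz": [0, 0, -0.015], "rot": [0, 0, 0], "grip": 255},
    {"xyz": [0, 0, -0.018], "rot": [0, 0, 0], "grip": 255},
  ],
)

```text
clock: 8.67
tool_pos: [0.5512, 0.0519, 0.0761]
eef_rot: [0.8, 0.6, -0.0, 0.0]
contact_force: [0.4, -0.5, -3.1]
opening: 0.518
finger_force: 50.0
```

```bash
python3 -c "
from h import *
to(dock(.0015,-.06,.118))"
```

```text
xyz [0.002, 0.0004, -0.0419] rot [-0.0003, 0.0006, 0.0004] clock 8.67 F [ 0.4 -0.5 -3.1] open 0.518 dock xy [  1.1 -62.1] z 0.0761
```

Emit:
carry_out(
  plan=[
    {"xyz": [0, 0, -0.005], "rot": [0, 0, 0], "grip": 255},
    {"xyz": [0, 0, -0.012], "rot": [0, 0, 0], "grip": 255},
    {"xyz": [0, 0, -0.022], "rot": [0, 0, 0], "grip": 255},
    {"xyz": [0, 0, -0.04], "rot": [0, 0, 0], "grip": 255},
    {"xyz": [0, 0, -0.06], "rot": [0, 0, 0], "grip": 255},
    {"xyz": [0, 0, -0.08], "rot": [0, 0, 0], "grip": 255},
    {"xyz": [0, 0, -0.08], "rot": [0, 0, 0], "grip": 255},
  ],
)

```text
clock: 9.25
tool_pos: [0.5536, 0.0531, 0.1601]
eef_rot: [0.8, 0.6, 0.003, 0.001]
contact_force: [-0.1, 0.6, -2.8]
opening: 0.52
finger_force: 50.0
```

Run:
```python
from h import *
im=r.snapshot('scene'); save('s3.png',cv2.resize(im[120:300,120:400],None,fx=2.5,fy=2.5))
to(np.array([.559,-.249,.15]))
```

```text
xyz [-0.288, 0.0905, 0.008] rot [0.0043, -0.0025, 0.0006] clock 9.3 F [-0.5 -0.4 -3. ] open 0.519 dock xy [  2.3 -60.8] z 0.1583
```

View pics/s3.png

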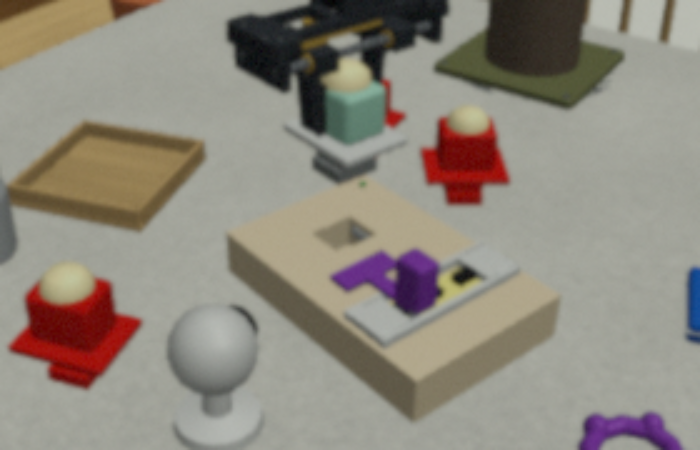

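The light is held upright and fully out of the socket (mint (355,110)), and the lever is at the far end (415,280). Next I carry it to the tray.

Emit:
carry_out(
  plan=[
    {"xyz": [-0.03, 0.009, 0], "rot": [0, 0, 0], "grip": 255},
    {"xyz": [-0.067, 0.021, 0], "rot": [0, 0, 0], "grip": 255},
    {"xyz": [-0.104, 0.033, 0], "rot": [0, 0, 0], "grip": 255},
    {"xyz": [-0.141, 0.045, 0], "rot": [0, 0, 0], "grip": 255},
    {"xyz": [-0.178, 0.057, 0], "rot": [0, 0, 0], "grip": 255},
    {"xyz": [-0.215, 0.068, 0], "rot": [0, 0, 0], "grip": 255},
    {"xyz": [-0.252, 0.079, 0], "rot": [0, 0, 0], "grip": 255},
    {"xyz": [-0.28, 0.088, 0], "rot": [0, 0, 0], "grip": 255},
  ],
)

```text
clock: 9.97
tool_pos: [0.5556, -0.2454, 0.1546]
eef_rot: [0.801, 0.599, -0.002, -0.0]
contact_force: [0.1, -1.3, -2.0]
opening: 0.518
finger_force: 50.0
```

Emit:
carry_out(
  plan=[
    {"xyz": [0, 0, 0], "rot": [0, 0, 0], "grip": 255},
    {"xyz": [0, 0, 0], "rot": [0, 0, 0], "grip": 255},
    {"xyz": [0, 0, 0], "rot": [0, 0, 0], "grip": 255},
  ],
)

```text
clock: 10.22
tool_pos: [0.5569, -0.24, 0.1549]
eef_rot: [0.8, 0.6, -0.0, -0.001]
contact_force: [-0.3, 1.2, -2.7]
opening: 0.515
finger_force: 50.0
```

Run:
```python
from h import *
to(np.array([.559,-.249,.0505]))
```

```text
xyz [-0.0082, 0.0047, 0.1044] rot [-0.0019, -0.0013, 0.0011] clock 10.22 F [-0.3  1.2 -2.7] open 0.515 dock xy [  88.5 -340.7] z 0.1549
```

Emit:
carry_out(
  plan=[
    {"xyz": [-0.008, 0.004, 0.02], "rot": [0, 0, 0], "grip": 255},
    {"xyz": [-0.008, 0.004, 0.045], "rot": [0, 0, 0], "grip": 255},
    {"xyz": [-0.008, 0.004, 0.07], "rot": [0, 0, 0], "grip": 255},
    {"xyz": [-0.008, 0.004, 0.088], "rot": [0, 0, 0], "grip": 255},
    {"xyz": [-0.008, 0.004, 0.097], "rot": [0, 0, 0], "grip": 255},
    {"xyz": [-0.008, 0.004, 0.1], "rot": [0, 0, 0], "grip": 255},
    {"xyz": [-0.008, 0.004, 0.1], "rot": [0, 0, 0], "grip": 255},
  ],
)

```text
clock: 10.8
tool_pos: [0.5592, -0.2486, 0.0555]
eef_rot: [0.799, 0.601, 0.0, -0.001]
contact_force: [1.3, 0.0, -2.0]
opening: 0.516
finger_force: 50.0
```

Emit:
carry_out(
  plan=[
    {"xyz": [0, 0, 0.002], "rot": [0, 0, 0], "grip": 255},
    {"xyz": [0, 0, 0.003], "rot": [0, 0, 0], "grip": 255},
    {"xyz": [0, 0, 0.004], "rot": [0, 0, 0], "grip": 255},
    {"xyz": [0, 0, 0.004], "rot": [0, 0, 0], "grip": 255},
  ],
)

```text
clock: 11.13
tool_pos: [0.5594, -0.2502, 0.0524]
eef_rot: [0.8, 0.6, 0.0, 0.0]
contact_force: [-0.8, 0.1, -2.9]
opening: 0.513
finger_force: 50.0
```

Not yet in contact; go down another 1–3 mm.

Emit:
carry_out(
  plan=[
    {"xyz": [0, 0, 0.001], "rot": [0, 0, 0], "grip": 255},
    {"xyz": [0, 0, 0.0015], "rot": [0, 0, 0], "grip": 255},
    {"xyz": [0, 0, 0.002], "rot": [0, 0, 0], "grip": 255},
    {"xyz": [0, 0, 0.002], "rot": [0, 0, 0], "grip": 255},
  ],
)

```text
clock: 11.47
tool_pos: [0.5594, -0.2503, 0.051]
eef_rot: [0.8, 0.6, 0.0, 0.001]
contact_force: [-1.4, 0.7, 6.7]
opening: 0.516
finger_force: 50.0
```

Contact (force changed by about +9 N). Release gently and rise.

Emit:
carry_out(
  plan=[
    {"xyz": [0, 0, -0.0005], "rot": [0, 0, 0], "grip": 255},
    {"xyz": [0, 0, -0.0005], "rot": [0, 0, 0], "grip": 0},
    {"xyz": [0, 0, -0.0005], "rot": [0, 0, 0], "grip": 0},
    {"xyz": [0, 0, -0.0005], "rot": [0, 0, 0], "grip": 0},
    {"xyz": [0, 0, -0.0005], "rot": [0, 0, 0], "grip": 0},
    {"xyz": [0, 0, -0.0005], "rot": [0, 0, 0], "grip": 0},
    {"xyz": [0, 0, -0.0005], "rot": [0, 0, 0], "grip": 0},
    {"xyz": [0, 0, -0.0005], "rot": [0, 0, 0], "grip": 0},
  ],
  squeeze=5,
)

```text
clock: 12.13
tool_pos: [0.5591, -0.25, 0.0502]
eef_rot: [0.8, 0.6, -0.0, -0.0]
contact_force: [0.0, -0.0, 0.1]
opening: 0.995
finger_force: 0.0
```

Emit:
carry_out(
  plan=[
    {"xyz": [0, 0, -0.01], "rot": [0, 0, 0], "grip": 0},
    {"xyz": [0, 0, -0.03], "rot": [0, 0, 0], "grip": 0},
    {"xyz": [0, 0, -0.06], "rot": [0, 0, 0], "grip": 0},
    {"xyz": [0, 0, -0.1], "rot": [0, 0, 0], "grip": 0},
    {"xyz": [0, 0, -0.14], "rot": [0, 0, 0], "grip": 0},
    {"xyz": [0, 0, -0.15], "rot": [0, 0, 0], "grip": 0},
    {"xyz": [0, 0, -0.15], "rot": [0, 0, 0], "grip": 0},
  ],
)

```text
clock: 12.72
tool_pos: [0.5616, -0.2506, 0.2048]
eef_rot: [0.8, 0.6, 0.002, 0.003]
contact_force: [0.7, -0.4, -0.1]
opening: 1.0
finger_force: 0.0
```

Run:
```python
from h import *
save('s4.png',r.snapshot('scene')); to(np.zeros(3))
```

```text
xyz [0.0834, -0.6083, 0.1999] rot [0.0035, 0.0005, 0.0002] clock 12.77 F [ 0.6  0.2 -0.7] open 0.994 dock xy [  94.2 -349.8] z 0.202
```

View pics/s4.png

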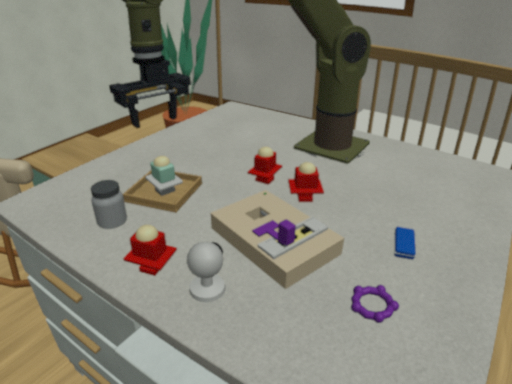

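The light stands upright in the tray at (162,175), the lever is at its far end at (287,232), the bystanders have not moved, and the gripper is clear.

```bash
python3 -c "
from plant import r
print(r.finish_job())"
```

```text
the job is handed in; nothing more can be done
None
```

The job is handed in at about 12.8 s: the lock lever is at the far end of the second slot, the night light stands upright in the tray, and nothing else was moved; the verdict was not shown.

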